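# Re-aim the key rack lamp: loosen its lock ring, swing the barrel, retighten

### The arm

A 6-joint arm with a two-finger parallel gripper is mounted at the origin on the work surface. World frame = base frame: x ahead of the robot, y to its left, z up, the work surface at z = 0. Lengths are in m, angles in rad, forces in N, time in s.
With the tool pointing down it reaches from about 0.35 to 0.975 m from the base axis. Payload 4.9 kg.
Tool frame: the origin (TCP) lies at the very end of the fingers, on their centre line; the grasp point (between the pads) lies 19 mm behind it (manip.tcp_to_grasp is the distance from the TCP to the grasp point, in m); z points along the fingers, y is the direction in which the jaws open and shut (so a half turn about z gives the same grasp; the last joint's range is limited). The gripper opens to 85 mm and grips with 20 to 120 N. Pads are 22 mm wide; open, the fingers measure 114 mm over their backs; the gripper's body (76 mm by 85 mm) begins 54 mm behind the grasp point. The pads swing forward as they close: fully open they stand 13 mm farther back than shut.
Start: joints at [-1.378, 0.053, 1.613, -0, 1.476, -0.119], TCP at [0.192, -0.595, 0.231] pointing down, gripper open.
Joint ranges: [-3.01, 3.01], [-1.01, 2.22], [0.06, 2.58], [-1.02, 4.17], [0.09, 2.62], [-3.14, 3.14]. Speed limits (rad/s): [2.57, 2.57, 3.14, 3.14, 3.14, 3.14].

### API

Orientations are given as a unit quaternion [w, x, y, z].
In Python, from plant import sensors, cams, job, finder, manip gives the robot as it stands.
- The arm moves only by the shell command python3 -m pendant 'ROWS'. ROWS is JSON, a list of rows, each an object of numbers: "wx", "wy", "wz": the turn, a rotation vector about the tool's x, y, z in degrees; "dx", "dy", "dz": the shift along the tool's x, y, z in m; "hand": the gripper's target within -1 to 1 (fully open at 1, half-way at 0, shut at -1). A call has 1 to 20 rows; each row is the pose to reach, as a shift and turn from the pose commanded when the call began, along the tool's axes at that moment; what a row does not reach only later rows make up. A row lasts 1/12 s, in which the tool goes at most 41.7 mm and 7.16 degrees, less where a joint would pass 70% of its speed; a pose out of reach is approached as far as the arm can. A call with a gripper value outside its range is refused whole. The fingers move at their own pace and stop on an object; the grip force is fixed at half the most. Time passes only in rows, so rows that repeat a pose let the fingers close. It gives the time, the measured TCP pose, the force and the opening at its end, in the units of the state.
- sensors.state(): the state, without advancing time (a new reading comes with each control period).
- cams.grab_frame(name): name is "scene" or "side" or "wrist"; returns (picture, depth): 480x640x3 uint8, red, green, blue; 480x640 float32, m along the optical axis (not along the pixel's ray), 0 where there is no reading.
- cams.calibration(name): a dict with "fov_y" (degrees; the focal length in pixels is half the picture's height over the tangent of half this angle, whatever the lens; pixels are square), "cx", "cy" (the principal point, pixels), "k1" (the pictures are not rectified: a ray, as slopes to the right and down, at radius r is drawn at 1 + k1 r^2 times it, then the intrinsics apply), "pose" (4x4, takes a point from camera to world coordinates); the wrist camera has in their place "hand_eye" (4x4, takes a point from camera to tool coordinates, whose origin is the TCP and whose axes are the flange's). Camera axes: x right, y down, z forward; pixel columns grow to the right and rows downward; lengths in m; the calibration is good to about 2 mm. A picture is of the moment at which its call begins: read the wrist's pose just before it. calibration takes no time and is no camera call.
- job.job_done(): hands the job in, once; it reports no verdict.
Trained networks look in the newest picture that a camera, given by its name, has taken for a name from the list of things; names that differ only in an ending like _2 or _b are one class to them, and where a whole thing is asked for, a point or a joint stands for the part that bears it (a point fixed in the world has none). Each returns a list of dicts, best first, with "score" (0 to 1); they miss things now and then, are a little off and sometimes report something else, mostly with a low value. They report only what shows in the picture. A call takes as long as a camera call. They do not tell look-alikes from the thing itself.
- finder.look_for(camera, thing): "position" ([x, y, z] in m, in world coordinates, good to about 4 mm: the middle of the surface that is visible of it).
The state is a dict: "time": time; "joint_pos": joint angles; "joint_vel": joint speeds; "joint_efforts": joint torques, N m; "tool_pos": TCP position; "tool_rot": TCP orientation; "contact_force": force on the tool from outside, world axes, zero at the start; "ft_torque": the same for the moment, N m; "gripper_width": opening from 0.0 (shut) to 1.0 (fully open).
Only numpy, scipy, OpenCV 4.12 (cv2) and the standard library are available. Lean on these libraries where they do the work, as an engineer would, in place of code of your own. Each camera call takes 0.05 s, during which the arm holds its last target. There are 200 camera calls.

### The job

Loosen the lock ring under the key rack's lamp, swing the lamp so that its beam points at the middle of the ring dish, then retighten the ring clockwise until pushing on its post takes about 13 N (12.5 to 14 N) and let go. Let the clamp go fully slack before you swing the lamp, and leave the dish, bottle opener and lip balm where they are.

Things in the scene. Friction and masses are not known exactly. Their poses are not given: they have to be found in the camera images.
- rack: Fixed anthracite steel key rack: base plate 105 x 360 mm, 4 mm thick; at its back a 100 mm high plate with a magnetic strip and two keys. Origin: on the lamp's swivel axis, at console level; x points to the rack's back plate, y along the rack from the lamp to the keys. Its place and yaw vary.
- swivel_axis (a point): Point on the vertical swivel axis shared by lamp and lock ring, 64 mm above the console. On the axis, from below: a fixed socket 62 mm across, top at 28 mm; the knurled lock ring, 56 mm across, 29 to 43 mm high; the lamp's 18 mm stem; the lamp head, 51 to 81 mm high (85 at the bezel).
- lamp: White barrel lamp, the adjuster. Origin on the swivel axis at console level; x = beam direction (level), z up. Level head 30 mm across, centre 66 mm high, from 31 mm behind the axis to 47 mm ahead, then a 38 mm bezel to 69 mm. Turns about the vertical axis only, 1.7 rad either way; ring slack: 0.08 N m turns it and it stays put. Pinch it across the head from above, over the axis.
- lamp_nose (a point): Centre of the lamp's front face, 69 mm from the swivel axis along the beam, 66 mm high. The aim is right when the beam's line, seen from above, passes within 13 mm of the dish's middle.
- post (a point): Upright aluminium post on the lock ring's lug, 12 mm across, from 33 to 81 mm high; the point is on its centre line, 64 mm high, 70 mm from the swivel axis; x points outwards from the axis. A lug 12 mm wide (top at 40 mm) joins it to the ring. Push it (best between open fingers; a firm pinch hides the force) to turn the ring. The ring stays where it is left and does not drag the lamp.
- ring (a joint): Lock ring angle, rad, 0 at the start, range -0.9 to 0.9. Positive = counter-clockwise from above = loosening. It starts clamped by an unknown amount: it is fully slack after 0.05 to 0.48 rad, so 0.6 surely does. Tightening (negative): slack, the stiff ring takes a steady 7 N of tangential push at the post; once it bites this rises by about 22 N per rad. Where it reaches 13 N (-0.45 to 0.1 rad) must be felt.
- washer: Keyed pressure washer, 36 mm across, hidden in the socket under the lock ring; it presses on the lamp's flange and does not turn. While the ring is being tightened its clamping force is 0 at 7 N on the post, about 70 N at 13 N and 96 N at 14.7 N. It is slack when the clamping force is under 2 N. Not to be handled.
- dish_mid (a point): Middle of the loose white round ceramic ring dish, 80 mm across, 16 mm high, with a cone 31 mm high in its centre; the point is on its axis 16 mm above its underside. It stands on the console in front of the rack, left or right of where the lamp points, 120 to 250 mm from the swivel axis. Leave it in place.
- opener_mid (a point): Flat loose chrome bottle opener, 122 x 44 x 6 mm, lying on the console on the side where the dish is not; the point is 3 mm above the console, 58 mm from its plain end. Leave it in place.
- balm_mid (a point): Loose upright lip balm tube, 19 mm across, 68 mm high, standing on the rack's base plate beside the lamp, towards the keys; the point is at its centre, half-way up. Leave it in place.
Things that resemble listed ones, but are neither listed nor needed, are in the scene too. What is meant by the part that bears dish_mid is not red, and is the smaller of those in its own colour.

How it is judged:
By the outcome, as a careful person would: the job done as asked, in the order asked, and still so for the second after the job is handed in, with the robot touching nothing.
It also fails if it takes over 72 s, if anything falls off the work surface, if the arm or the gripper's body presses on something with over 40 N, if the wrist force passes 120 N, or if a joint passes its speed limit or range.

## Working session

There is one attempt and no reset: what is moved stays moved. The work goes in short steps, Python scripts to look and compute and a shell command to move; the robot and the scene stay as the last step left them, time stands still between calls to the robot, and variables do not carry over. Pictures are saved under pics/ and viewed, about 8 in all and at most 12, crops included, and the job is handed in when it is done.

```bash
mkdir -p pics
cat > h.py <<'E'
import numpy as np, cv2
from plant import sensors, cams, job, finder, manip
from scipy.spatial.transform import Rotation as R
def K(c):
    f=240/np.tan(np.radians(c["fov_y"])/2); return f
def pose(name):
    c=cams.calibration(name)
    if "pose" in c: return np.array(c["pose"])
    s=sensors.state(); q=s["tool_rot"]; T=np.eye(4); T[:3,:3]=R.from_quat([q[1],q[2],q[3],q[0]]).as_matrix(); T[:3,3]=s["tool_pos"]
    return T@np.array(c["hand_eye"])
def cloud(name,depth,T):
    c=cams.calibration(name); f=K(c); v,u=np.mgrid[:480,:640].astype(float)
    p=np.stack([u.ravel(),v.ravel()],1)
    M=np.array([[f,0,c["cx"]],[0,f,c["cy"]],[0,0,1]])
    n=cv2.undistortPoints(p[:,None],M,np.array([c["k1"],0,0,0.]))[:,0].reshape(480,640,2)
    P=np.dstack([n[...,0]*depth,n[...,1]*depth,depth])
    return P@T[:3,:3].T+T[:3,3]
def proj(name,X,T):
    c=cams.calibration(name); f=K(c); p=(np.atleast_2d(X)-T[:3,3])@T[:3,:3]; a=p[:,:2]/p[:,2:]
    a=a*(1+c["k1"]*(a**2).sum(1,keepdims=True)); return a*f+[c["cx"],c["cy"]]
def grab(name,save=None):
    T=pose(name); im,d=cams.grab_frame(name)
    if save: cv2.imwrite("pics/"+save,im[...,::-1])
    np.savez(name+".npz",im=im,d=d,T=T); return im,d,T
E
python3 - <<'E'
from h import *
s=sensors.state(); print({k:np.round(v,3) for k,v in s.items()}, manip.tcp_to_grasp)
for n in ["scene","side"]:
    im,d,T=grab(n,n+"0.png"); print(n,np.round(T,3).tolist())
    for t in ["rack","lamp","lamp_nose","post","dish_mid","opener_mid","balm_mid","swivel_axis"]:
        try: print(t,[(np.round(r["position"],3).tolist(),round(r["score"],2),proj(n,np.array(r["position"]),T)[0].round().tolist()) for r in finder.look_for(n,t)][:4])
        except Exception as e: print(t,e)
E
```

```text
{'time': np.float64(0.0), 'joint_pos': array([-1.378,  0.053,  1.614, -0.   ,  1.476, -0.119]), 'joint_vel': array([-0.   , -0.   , -0.   ,  0.   , -0.   , -0.001]), 'joint_efforts': array([-1.0000e-03, -3.9368e+01, -3.7018e+01, -0.0000e+00,  7.0000e-03,
        0.0000e+00]), 'tool_pos': array([ 0.192, -0.594,  0.23 ]), 'tool_rot': array([-0.001,  0.988,  0.155, -0.   ]), 'contact_force': array([0.241, 0.008, 0.2  ]), 'ft_torque': array([ 0.027, -0.026,  0.019]), 'gripper_width': np.float64(1.001)} 0.0187
scene [[-0.867, 0.353, -0.351, 0.751], [0.498, 0.587, -0.638, 0.429], [-0.02, -0.728, -0.685, 0.594], [0.0, 0.0, 0.0, 1.0]]
rack [([0.602, -0.059, 0.043], 0.39, [240.0, 267.0])]
lamp [([0.566, -0.053, 0.078], 0.62, [264.0, 241.0])]
lamp_nose [([0.56, -0.054, 0.075], 0.78, [268.0, 240.0])]
post [([0.601, -0.055, 0.04], 0.62, [242.0, 270.0])]
dish_mid [([0.316, -0.152, 0.006], 0.85, [379.0, 178.0]), ([0.436, -0.158, 0.008], 0.82, [313.0, 201.0]), ([0.505, -0.284, 0.011], 0.68, [240.0, 171.0])]
opener_mid [([0.45, 0.098, 0.008], 0.94, [403.0, 318.0]), ([0.583, 0.086, 0.003], 0.63, [307.0, 359.0])]
balm_mid [([0.584, 0.062, 0.047], 0.73, [296.0, 324.0])]
swivel_axis [([0.581, 0.086, 0.0], 0.76, [309.0, 360.0])]
side [[-0.913, -0.265, 0.311, 0.228], [-0.408, 0.613, -0.676, 0.515], [-0.012, -0.744, -0.668, 0.622], [0.0, 0.0, 0.0, 1.0]]
rack [([0.59, 0.1, 0.003], 0.63, [214.0, 306.0])]
lamp [([0.552, -0.052, 0.076], 0.86, [277.0, 218.0])]
lamp_nose [([0.549, -0.055, 0.077], 0.55, [280.0, 217.0]), ([0.59, 0.103, 0.004], 0.48, [213.0, 307.0])]
post []
dish_mid [([0.435, -0.161, 0.007], 0.91, [365.0, 228.0]), ([0.496, -0.283, 0.014], 0.86, [357.0, 181.0]), ([0.313, -0.153, 0.009], 0.75, [431.0, 249.0]), ([0.584, -0.056, 0.04], 0.31, [263.0, 228.0])]
opener_mid [([0.451, 0.103, 0.003], 0.65, [294.0, 336.0])]
balm_mid [([0.574, 0.058, 0.045], 0.57, [234.0, 272.0])]
swivel_axis [([0.593, 0.104, 0.006], 0.67, [210.0, 306.0])]
```

View pics/scene0.png

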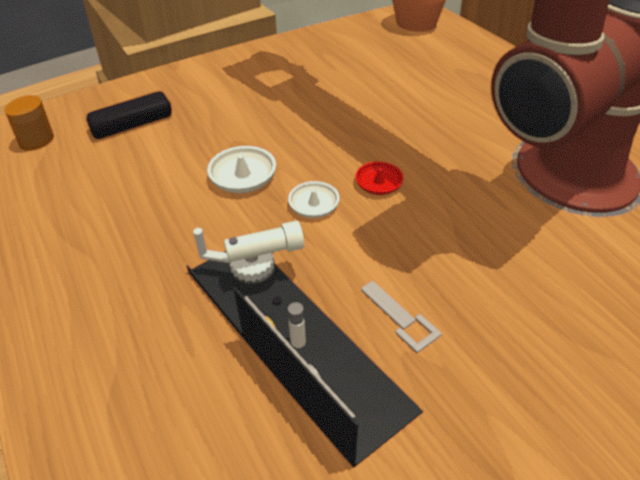

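View pics/side0.png

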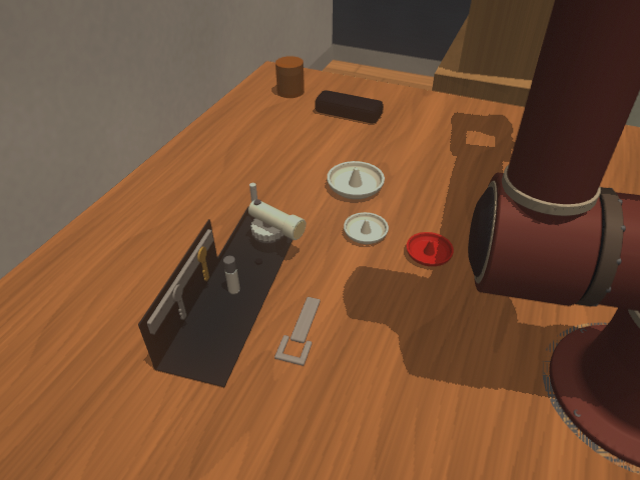

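Scene picture: candidates for the dish are the large white (240,170), the small white (313,201) and the red (379,178). The small white one is the match, being not red and the smaller of the white ones. The lamp is at (262,243), the post at (200,240), the balm at (297,325) and the opener at (400,315). I'll confirm with a crop and measure.

Run:
```python
from h import *
from scipy.optimize import least_squares
out=[]
for n in ["scene","side"]:
    z=np.load(n+".npz"); im,d,T=z["im"],z["d"],z["T"]; P=cloud(n,d,T); P[d==0]=np.nan
    def near(c,r,lo,hi): 
        m=(np.hypot(P[...,0]-c[0],P[...,1]-c[1])<r)&(P[...,2]>lo)&(P[...,2]<hi); return P[m]
    tab=near((0.45,-0.05),.05,-.02,.02); print(n,"table z",np.median(tab[:,2]))
    for c in [(0.435,-.16),(.50,-.284)]:
        q=near(c,.085,.012,.024); 
        f=least_squares(lambda p:np.hypot(q[:,0]-p[0],q[:,1]-p[1])-p[2],[*c,.04],loss="soft_l1",f_scale=.002).x
        k=near(c,.02,.024,.06); print("dish",f.round(4),len(q),"cone",k.mean(0).round(4) if len(k) else None, (k[:,2].max() if len(k) else 0))
    q=near((.575,-.055),.14,.045,.1); q=q[q[:,1]<.02]
    print("all high",len(q)); 
    q=q[np.argsort(q[:,0])]
    np.save(n+"_hi.npy",q)
    import sys
    lab=np.zeros((480,640),np.uint8); 
    m=(P[...,2]>.045)&(P[...,2]<.1)&(np.hypot(P[...,0]-.575,P[...,1]+.055)<.14)&(P[...,1]<.02)
    N,L,S,C=cv2.connectedComponentsWithStats(m.astype(np.uint8))
    for i in range(1,N):
        if S[i,4]>15:
            q=P[L==i]; print("comp",S[i].tolist(),q.mean(0).round(4),q.min(0).round(3),q.max(0).round(3))
            print("  pca",np.linalg.svd(q-q.mean(0),full_matrices=False)[2][0].round(3))
    x0,y0={"scene":(170,130),"side":(230,150)}[n]
    out.append(cv2.resize(im[y0:y0+200,x0:x0+250,::-1],None,fx=1.6,fy=1.6,interpolation=cv2.INTER_CUBIC)) 
cv2.imwrite("pics/crop1.png",np.hstack(out))
```

```text
scene table z -0.0017734043395438714
dish [ 0.4353 -0.1583  0.0374] 421 cone [ 0.4367 -0.1566  0.0269] 0.030885109300516467
dish [ 0.5031 -0.2807  0.0525] 1045 cone [ 0.5045 -0.2786  0.0333] 0.04487096144740532
all high 2151
comp [224, 221, 80, 41, 1918] [ 0.5646 -0.0545  0.0727] [ 0.513 -0.084  0.045] [ 0.615 -0.033  0.085]
  pca [ 0.967 -0.251 -0.032]
comp [194, 229, 13, 24, 204] [ 0.6348 -0.1102  0.0656] [ 0.628 -0.119  0.045] [ 0.641 -0.106  0.081]
  pca [ 0.003  0.054 -0.999]
side table z 0.00039594101243212165
dish [ 0.4328 -0.1576  0.0376] 442 cone [ 0.4323 -0.155   0.0277] 0.03275848660903369
dish [ 0.4992 -0.2792  0.052 ] 795 cone [ 0.4984 -0.2772  0.0331] 0.04550183066115887
all high 1288
comp [249, 183, 57, 57, 1261] [ 0.5594 -0.0578  0.0734] [ 0.508 -0.118  0.045] [ 0.637 -0.032  0.086]
  pca [-0.921  0.389  0.016]
```

View pics/crop1.png

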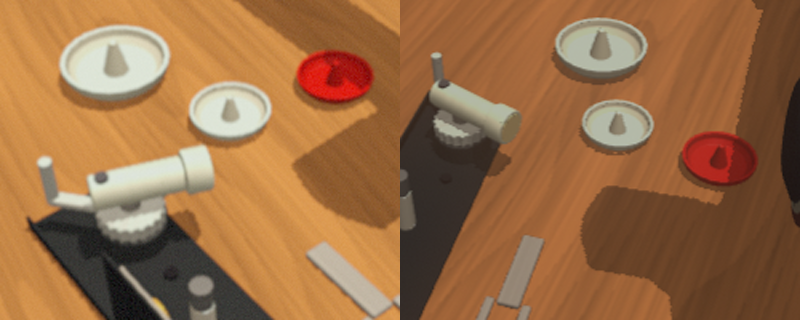

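The crop confirms it: the small white dish at full-picture scene pixel (313,201) has a fitted radius of about 38 mm. The other white dish measures about 52 mm and the third is red. Next I go above the lamp for a close look with the wrist camera.

```bash
python3 -m pendant '[{"dx":0.539,"dy":-0.389,"dz":-0.06,"wz":-57,"hand":1},{"dx":0.539,"dy":-0.389,"dz":-0.06,"wz":-57},{"dx":0.539,"dy":-0.389,"dz":-0.06,"wz":-57},{"dx":0.539,"dy":-0.389,"dz":-0.06,"wz":-57},{"dx":0.539,"dy":-0.389,"dz":-0.06,"wz":-114},{"dx":0.539,"dy":-0.389,"dz":-0.06,"wz":-114},{"dx":0.539,"dy":-0.389,"dz":-0.06,"wz":-114},{"dx":0.539,"dy":-0.389,"dz":-0.06,"wz":-114},{"dx":0.539,"dy":-0.389,"dz":-0.06,"wz":-114},{"dx":0.539,"dy":-0.389,"dz":-0.06,"wz":-114},{"dx":0.539,"dy":-0.389,"dz":-0.06,"wz":-114},{"dx":0.539,"dy":-0.389,"dz":-0.06,"wz":-114},{"dx":0.539,"dy":-0.389,"dz":-0.06,"wz":-114},{"dx":0.539,"dy":-0.389,"dz":-0.06,"wz":-114},{"dx":0.539,"dy":-0.389,"dz":-0.06,"wz":-114},{"dx":0.539,"dy":-0.389,"dz":-0.06,"wz":-114},{"dx":0.539,"dy":-0.389,"dz":-0.06,"wz":-114},{"dx":0.539,"dy":-0.389,"dz":-0.06,"wz":-114},{"dx":0.539,"dy":-0.389,"dz":-0.06,"wz":-114},{"dx":0.539,"dy":-0.389,"dz":-0.06,"wz":-114}]'
python3 - <<'E'
from h import *
s=sensors.state(); print(s["joint_pos"],s["tool_pos"],s["tool_rot"]); print(np.round(cams.calibration("wrist")["hand_eye"],3))
grab("wrist","w1.png")
E
```

```text
[-1.37798255e+00  5.26945345e-02  1.61285485e+00  4.03034515e-05
  1.47598191e+00 -1.18976583e-01] [ 0.1917534  -0.594865    0.23133397] [2.99140226e-05 9.87873232e-01 1.55262602e-01 2.11798375e-05]
[[ 0.001 -0.947 -0.322  0.083]
 [ 1.     0.001 -0.    -0.   ]
 [ 0.    -0.322  0.947 -0.145]
 [ 0.     0.     0.     1.   ]]invalid input
```

View pics/w1.png

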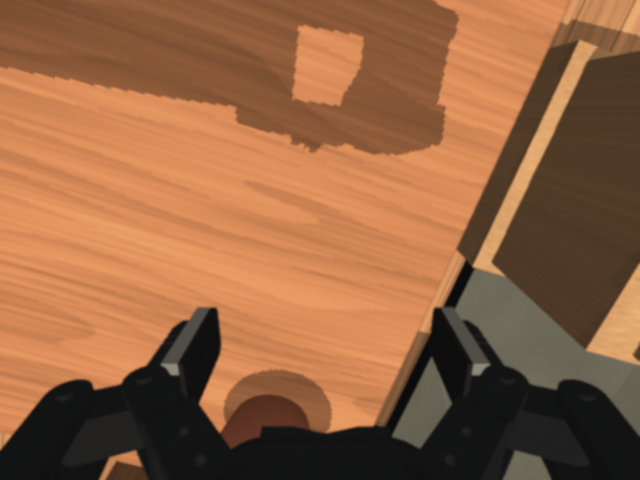

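The wrist picture shows only bare table, because the move was refused and nothing moved. I'll retry with every field given.

```bash
python3 -m pendant --help 2>&1 | head -20; python3 -m pendant '[{"dx":0.539,"dy":-0.389,"dz":-0.06,"wx":0,"wy":0,"wz":-57,"hand":1}]'
```

```text
invalid input: not JSON, or not a number
time: 1.03
tool_pos: [0.2133, -0.5641, 0.2337]
tool_rot: [-0.0, 0.977, 0.215, -0.001]
contact_force: [0.5, 0.9, 0.4]
gripper_width: 1.0
```

```bash
python3 -m pendant '[{"dx":0.548,"dy":-0.299,"dz":-0.055,"wx":0,"wy":0,"wz":-107,"hand":1},{"dx":0.548,"dy":-0.299,"dz":-0.055,"wx":0,"wy":0,"wz":-107,"hand":1},{"dx":0.548,"dy":-0.299,"dz":-0.055,"wx":0,"wy":0,"wz":-107,"hand":1},{"dx":0.548,"dy":-0.299,"dz":-0.055,"wx":0,"wy":0,"wz":-107,"hand":1},{"dx":0.548,"dy":-0.299,"dz":-0.055,"wx":0,"wy":0,"wz":-107,"hand":1},{"dx":0.548,"dy":-0.299,"dz":-0.055,"wx":0,"wy":0,"wz":-107,"hand":1},{"dx":0.548,"dy":-0.299,"dz":-0.055,"wx":0,"wy":0,"wz":-107,"hand":1},{"dx":0.548,"dy":-0.299,"dz":-0.055,"wx":0,"wy":0,"wz":-107,"hand":1},{"dx":0.548,"dy":-0.299,"dz":-0.055,"wx":0,"wy":0,"wz":-107,"hand":1},{"dx":0.548,"dy":-0.299,"dz":-0.055,"wx":0,"wy":0,"wz":-107,"hand":1},{"dx":0.548,"dy":-0.299,"dz":-0.055,"wx":0,"wy":0,"wz":-107,"hand":1},{"dx":0.548,"dy":-0.299,"dz":-0.055,"wx":0,"wy":0,"wz":-107,"hand":1},{"dx":0.548,"dy":-0.299,"dz":-0.055,"wx":0,"wy":0,"wz":-107,"hand":1},{"dx":0.548,"dy":-0.299,"dz":-0.055,"wx":0,"wy":0,"wz":-107,"hand":1},{"dx":0.548,"dy":-0.299,"dz":-0.055,"wx":0,"wy":0,"wz":-107,"hand":1},{"dx":0.548,"dy":-0.299,"dz":-0.055,"wx":0,"wy":0,"wz":-107,"hand":1},{"dx":0.548,"dy":-0.299,"dz":-0.055,"wx":0,"wy":0,"wz":-107,"hand":1},{"dx":0.548,"dy":-0.299,"dz":-0.055,"wx":0,"wy":0,"wz":-107,"hand":1},{"dx":0.548,"dy":-0.299,"dz":-0.055,"wx":0,"wy":0,"wz":-107,"hand":1},{"dx":0.548,"dy":-0.299,"dz":-0.055,"wx":0,"wy":0,"wz":-107,"hand":1}]'
cat > ana.py <<'E'
from h import *
from scipy.optimize import least_squares
def ana(z):
    d,T=z["d"],z["T"]; P=cloud("wrist",d,T); P[d==0]=np.nan
    # camera-near pixels (fingers) have z high
    m=(P[...,2]>.048)&(P[...,2]<.1)&(np.hypot(P[...,0]-.58,P[...,1]+.06)<.13)&(P[...,1]<.03)
    N,L,S,C=cv2.connectedComponentsWithStats(m.astype(np.uint8))
    for i in range(1,N):
        if S[i,4]<80: continue
        q=P[L==i]; print("comp",S[i].tolist(),q.mean(0).round(4),q.min(0).round(3),q.max(0).round(3))
        if np.ptp(q[:,:2],axis=0).max()<.04:
            t=q[q[:,2]>q[:,2].max()-.006]; print("  top centre",t.mean(0).round(4))
        else:
            r=cv2.minAreaRect(q[:,:2].astype(np.float32)*1000); print("  rect",r)
            t=q[(q[:,2]>.074)&(q[:,2]<.0835)]; print("  ridge pca",np.linalg.svd(t-t.mean(0),full_matrices=False)[2][0].round(3),t.mean(0).round(4))
    return P
E
python3 - <<'E'
from ana import *
s=sensors.state(); print(s["joint_pos"].round(3) if hasattr(s["joint_pos"],'round') else s["joint_pos"],s["tool_pos"],s["tool_rot"],s["contact_force"])
im,d,T=grab("wrist","w2.png"); P=ana(dict(d=d,T=T)); print(np.nanmedian(P[40:60,300:340,2]))
E
```

```text
time: 2.7
tool_pos: [0.5858, -0.0599, 0.2899]
tool_rot: [-0.0, 0.408, 0.913, -0.0]
contact_force: [0.2, -0.3, -0.1]
gripper_width: 1.0
[-0.228 -0.061  1.629 -0.     1.574 -0.959] [ 0.58575969 -0.05985608  0.28993615] [-8.68633946e-05  4.07546091e-01  9.13184627e-01 -1.14247234e-04] [ 0.1704639  -0.27305567 -0.13019583]
comp [262, 131, 83, 100, 3220] [ 0.5587 -0.0596  0.081 ] [ 0.51  -0.086  0.064] [ 0.613 -0.033  0.089]
  rect ((562.54833984375, -61.88355255126953), (37.615135192871094, 100.54386138916016), 77.76239013671875)
  ridge pca [ 0.968 -0.253  0.001] [ 0.5639 -0.061   0.0803]
comp [410, 158, 20, 20, 226] [0.6324 0.024  0.0765] [0.626 0.017 0.048] [0.635 0.03  0.1  ]
  top centre [0.6326 0.024  0.0966]
comp [319, 250, 12, 23, 216] [ 0.6312 -0.1112  0.0734] [ 0.627 -0.119  0.048] [ 0.638 -0.107  0.085]
  top centre [ 0.6325 -0.1127  0.083 ]
0.002293252954487096
```

View pics/w2.png

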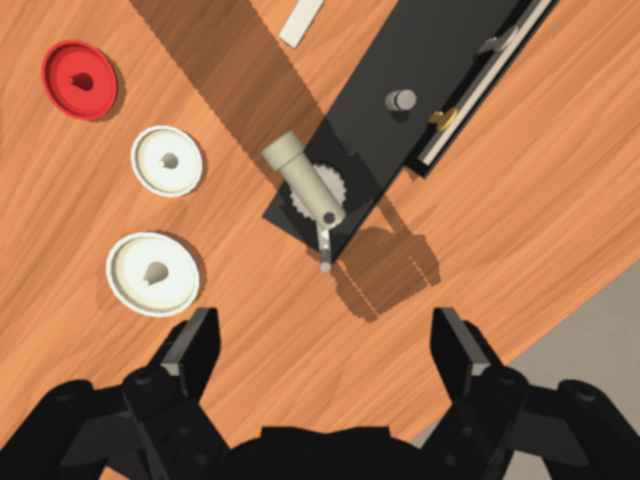

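Wrist picture: target dish at (167,160), lamp from (285,150) to (328,217) over the ring at (318,193), post at (325,266), balm at (402,100), and the near end of the back plate at (420,165). I'll refine the axis from the ring's circle.

Run:
```python
from ana import *
z=np.load("wrist.npz"); d,T,im=z["d"],z["T"],z["im"]; P=cloud("wrist",d,T)
X,Y,Z=P[...,0],P[...,1],P[...,2]
c=np.array([.582,-.065])
m=(np.hypot(X-c[0],Y-c[1])<.038)&(Z>.036)&(Z<.050); q=P[m]; print(len(q),np.median(q[:,2]))
# outer boundary fit by RANSAC-like: convex hull points of the ring top
h=cv2.convexHull((q[:,:2]*1e4).astype(np.float32))[:,0]/1e4
f=least_squares(lambda p:np.hypot(h[:,0]-p[0],h[:,1]-p[1])-.028,[*c],loss="soft_l1",f_scale=.001); print("ring axis",f.x.round(4),np.abs(f.fun).mean())
f=f.x
for cc in [(.435,-.158)]:
    m=(np.hypot(X-cc[0],Y-cc[1])<.05)&(Z>.012)&(Z<.024); q=P[m]
    g=least_squares(lambda p:np.hypot(q[:,0]-p[0],q[:,1]-p[1])-p[2],[*cc,.038],loss="soft_l1",f_scale=.001).x; print("dish",g.round(4))
    m=(np.hypot(X-cc[0],Y-cc[1])<.02)&(Z>.028)&(Z<.05); print("cone",P[m].mean(0).round(4))
m=(np.hypot(X-.6325,Y+.1127)<.012)&(Z>.076)&(Z<.095); q=P[m]; print("post",q.mean(0),q.min(0),q.max(0))
for a in ([.581,-.0663],f): 
    pv=np.array([.6325,-.1127])-a; dv=g[:2]-a; print(np.hypot(*pv),np.degrees(np.arctan2(pv[1],pv[0])),np.hypot(*dv),np.degrees(np.arctan2(dv[1],dv[0]))%360)
m=(X>.42)&(X<.62)&(np.abs(Z)<.006)
print("bal",P[95:105,397:407].reshape(-1,3).mean(0))
```

```text
775 0.04529880825692323
ring axis [ 0.5809 -0.066 ] 0.002423683503596101
dish [ 0.4349 -0.157   0.0366]
cone [ 0.4352 -0.1565  0.0314]
post [ 0.63216928 -0.1122615   0.08218649] [ 0.62734344 -0.11874248  0.07604174] [ 0.63817045 -0.10716717  0.08500949]
0.06931962204167012 -42.01793079627954 0.1719709813349499 211.8472817628163
0.06960897280467764 -42.18426720420867 0.17208509952920345 211.95843062571515
bal [0.57649774 0.05579334 0.07417886]
```

```bash
python3 -m pendant '[{"dx":-0.070,"dy":0,"dz":0.05,"wx":0,"wy":0,"wz":-6,"hand":0},{"dx":-0.070,"dy":0,"dz":0.05,"wx":0,"wy":0,"wz":-6,"hand":0},{"dx":-0.070,"dy":0,"dz":0.1,"wx":0,"wy":0,"wz":-6,"hand":0},{"dx":-0.070,"dy":0,"dz":0.14,"wx":0,"wy":0,"wz":-6,"hand":0},{"dx":-0.070,"dy":0,"dz":0.16,"wx":0,"wy":0,"wz":-6,"hand":0},{"dx":-0.070,"dy":0,"dz":0.16,"wx":0,"wy":0,"wz":-6,"hand":0},{"dx":-0.070,"dy":0,"dz":0.2,"wx":0,"wy":0,"wz":-6,"hand":0},{"dx":-0.070,"dy":0,"dz":0.23,"wx":0,"wy":0,"wz":-6,"hand":0},{"dx":-0.070,"dy":0,"dz":0.244,"wx":0,"wy":0,"wz":-6,"hand":0},{"dx":-0.070,"dy":0,"dz":0.244,"wx":0,"wy":0,"wz":-6,"hand":0},{"dx":-0.070,"dy":0,"dz":0.244,"wx":0,"wy":0,"wz":-6,"hand":0},{"dx":-0.070,"dy":0,"dz":0.244,"wx":0,"wy":0,"wz":-6,"hand":0}]'
python3 - <<'E'
from h import *
grab("wrist","w3.png"); s=sensors.state(); print(s["tool_pos"],s["contact_force"],s["ft_torque"])
E
```

```text
time: 3.75
tool_pos: [0.6353, -0.1114, 0.0494]
tool_rot: [0.002, 0.358, 0.934, 0.0]
contact_force: [0.5, 1.5, 0.6]
gripper_width: 0.502
[ 0.63546755 -0.11141646  0.04963244] [ 0.05554376  0.37002155 -0.65622991] [ 0.00461519  0.00835291 -0.03026385]
```

View pics/w3.png

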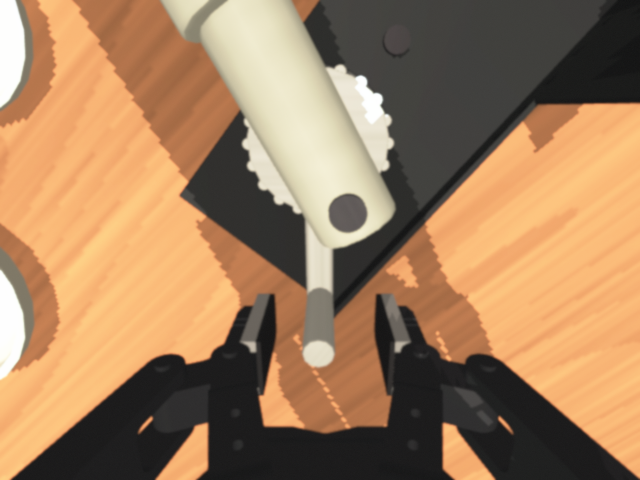

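The picture shows the post top at (318,352), well between the fingers at columns 265 and 380. Now I push counter-clockwise along the arc to loosen.

```bash
python3 -m pendant '[{"dx":0.0004,"dy":0.0073,"dz":0,"wx":0,"wy":0,"wz":-6,"hand":0},{"dx":0.0015,"dy":0.0146,"dz":0,"wx":0,"wy":0,"wz":-12,"hand":0},{"dx":0.0024,"dy":0.0181,"dz":0,"wx":0,"wy":0,"wz":-15,"hand":0},{"dx":0.0034,"dy":0.0216,"dz":0,"wx":0,"wy":0,"wz":-18,"hand":0},{"dx":0.0046,"dy":0.0251,"dz":0,"wx":0,"wy":0,"wz":-21,"hand":0},{"dx":0.0061,"dy":0.0285,"dz":0,"wx":0,"wy":0,"wz":-24,"hand":0},{"dx":0.0076,"dy":0.0318,"dz":0,"wx":0,"wy":0,"wz":-27,"hand":0}]'
python3 -m pendant '[{"dx":0.0001,"dy":0.0037,"dz":0,"wx":0,"wy":0,"wz":-3,"hand":0},{"dx":0.0004,"dy":0.0073,"dz":0,"wx":0,"wy":0,"wz":-6,"hand":0},{"dx":0.0009,"dy":0.011,"dz":0,"wx":0,"wy":0,"wz":-9,"hand":0},{"dx":0.0015,"dy":0.0146,"dz":0,"wx":0,"wy":0,"wz":-12,"hand":0},{"dx":0.0024,"dy":0.0181,"dz":0,"wx":0,"wy":0,"wz":-15,"hand":0},{"dx":0.0034,"dy":0.0216,"dz":0,"wx":0,"wy":0,"wz":-18,"hand":0},{"dx":0.0046,"dy":0.0251,"dz":0,"wx":0,"wy":0,"wz":-21,"hand":0},{"dx":0.0056,"dy":0.0274,"dz":0,"wx":0,"wy":0,"wz":-23,"hand":0}]'
```

```text
time: 4.38
tool_pos: [0.6488, -0.0844, 0.0489]
tool_rot: [-0.0, 0.129, 0.992, -0.003]
contact_force: [-7.9, -8.1, 3.6]
gripper_width: 0.5
time: 5.05
tool_pos: [0.6506, -0.0572, 0.0488]
tool_rot: [-0.0, -0.071, 0.997, -0.003]
contact_force: [-4.9, -10.4, 1.9]
gripper_width: 0.499
```

```bash
python3 -m pendant '[{"dx":0,"dy":-0.014,"dz":0,"wx":0,"wy":0,"wz":0,"hand":0},{"dx":0,"dy":-0.014,"dz":0,"wx":0,"wy":0,"wz":0,"hand":0},{"dx":0,"dy":-0.014,"dz":-0.04,"wx":0,"wy":0,"wz":0,"hand":0},{"dx":0,"dy":-0.014,"dz":-0.08,"wx":0,"wy":0,"wz":0,"hand":0},{"dx":0.02,"dy":-0.01,"dz":-0.11,"wx":0,"wy":0,"wz":7,"hand":1},{"dx":0.05,"dy":0,"dz":-0.13,"wx":0,"wy":0,"wz":14,"hand":1},{"dx":0.07,"dy":0.001,"dz":-0.14,"wx":0,"wy":0,"wz":21.5,"hand":1},{"dx":0.07,"dy":0.001,"dz":-0.14,"wx":0,"wy":0,"wz":21.5,"hand":1},{"dx":0.07,"dy":0.001,"dz":-0.14,"wx":0,"wy":0,"wz":21.5,"hand":1},{"dx":0.07,"dy":0.001,"dz":-0.14,"wx":0,"wy":0,"wz":21.5,"hand":1}]'
python3 - <<'E'
from ana import *
im,d,T=grab("wrist","w4.png"); ana(dict(d=d,T=T)); s=sensors.state(); print(s["tool_pos"],s["tool_rot"])
E
```

```text
time: 5.88
tool_pos: [0.5816, -0.0628, 0.1866]
tool_rot: [0.001, 0.117, 0.993, 0.0]
contact_force: [-0.6, 0.5, 0.0]
gripper_width: 1.002
comp [291, 130, 55, 143, 6102] [ 0.5559 -0.0605  0.0811] [ 0.51  -0.087  0.057] [ 0.614 -0.033  0.089]
  rect ((562.1546020507812, -61.92695999145508), (37.27983093261719, 100.38579559326172), 77.72938537597656)
  ridge pca [ 0.974 -0.228  0.001] [ 0.5625 -0.062   0.0804]
comp [434, 252, 37, 33, 678] [0.6327 0.024  0.0768] [0.626 0.017 0.048] [0.637 0.03  0.1  ]
  top centre [0.6327 0.0238 0.0967]
comp [326, 291, 15, 35, 449] [ 0.6479 -0.0719  0.0721] [ 0.644 -0.078  0.048] [ 0.656 -0.067  0.085]
  top centre [ 0.6497 -0.0724  0.0827]
[ 0.58144831 -0.06279735  0.18576079] [-1.44059581e-05  1.16964839e-01  9.93136041e-01  1.76350324e-04]
```

View pics/w4.png

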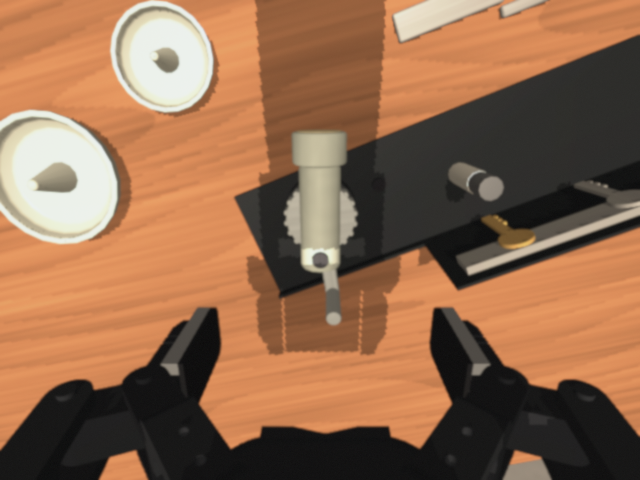

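Ring turned about 0.64 rad (post now at (333,318), direction −5°), so the clamp is slack. The lamp has not moved (167°). Now I pinch the head over the axis.

```bash
python3 -m pendant '[{"dx":0,"dy":-0.003,"dz":0.035,"wx":0,"wy":0,"wz":0,"hand":1},{"dx":0,"dy":-0.003,"dz":0.07,"wx":0,"wy":0,"wz":0,"hand":1},{"dx":0,"dy":-0.003,"dz":0.105,"wx":0,"wy":0,"wz":0,"hand":1},{"dx":0,"dy":-0.003,"dz":0.133,"wx":0,"wy":0,"wz":0,"hand":1},{"dx":0,"dy":-0.003,"dz":0.133,"wx":0,"wy":0,"wz":0,"hand":1},{"dx":0,"dy":-0.003,"dz":0.133,"wx":0,"wy":0,"wz":0,"hand":0},{"dx":0,"dy":-0.003,"dz":0.133,"wx":0,"wy":0,"wz":0,"hand":0},{"dx":0,"dy":-0.003,"dz":0.133,"wx":0,"wy":0,"wz":0,"hand":-1},{"dx":0,"dy":-0.003,"dz":0.133,"wx":0,"wy":0,"wz":0,"hand":-1},{"dx":0,"dy":-0.003,"dz":0.133,"wx":0,"wy":0,"wz":0,"hand":-1},{"dx":0,"dy":-0.003,"dz":0.133,"wx":0,"wy":0,"wz":0,"hand":-1},{"dx":0,"dy":-0.003,"dz":0.133,"wx":0,"wy":0,"wz":0,"hand":-1}]'
```

```text
time: 6.93
tool_pos: [0.582, -0.0667, 0.0559]
tool_rot: [0.002, 0.117, 0.993, -0.001]
contact_force: [-1.0, -2.0, 6.3]
gripper_width: 0.326
```

```bash
python3 -m pendant '[{"dx":0,"dy":0,"dz":0,"wx":0,"wy":0,"wz":-4,"hand":-1},{"dx":0,"dy":0,"dz":0,"wx":0,"wy":0,"wz":-8,"hand":-1},{"dx":0,"dy":0,"dz":0,"wx":0,"wy":0,"wz":-12,"hand":-1},{"dx":0,"dy":0,"dz":0,"wx":0,"wy":0,"wz":-16,"hand":-1},{"dx":0,"dy":0,"dz":0,"wx":0,"wy":0,"wz":-20,"hand":-1},{"dx":0,"dy":0,"dz":0,"wx":0,"wy":0,"wz":-24,"hand":-1},{"dx":0,"dy":0,"dz":0,"wx":0,"wy":0,"wz":-28,"hand":-1},{"dx":0,"dy":0,"dz":0,"wx":0,"wy":0,"wz":-32,"hand":-1},{"dx":0,"dy":0,"dz":0,"wx":0,"wy":0,"wz":-36,"hand":-1},{"dx":0,"dy":0,"dz":0,"wx":0,"wy":0,"wz":-40,"hand":-1},{"dx":0,"dy":0,"dz":0,"wx":0,"wy":0,"wz":-43,"hand":-1},{"dx":0,"dy":0,"dz":0,"wx":0,"wy":0,"wz":-45.3,"hand":-1},{"dx":0,"dy":0,"dz":0,"wx":0,"wy":0,"wz":-45.3,"hand":-1},{"dx":0,"dy":0,"dz":0,"wx":0,"wy":0,"wz":-45.3,"hand":-1}]'
python3 -m pendant '[{"dx":0,"dy":0,"dz":0,"wx":0,"wy":0,"wz":0,"hand":0},{"dx":0,"dy":0,"dz":0,"wx":0,"wy":0,"wz":0,"hand":0.6},{"dx":0,"dy":0,"dz":0,"wx":0,"wy":0,"wz":0,"hand":0.6},{"dx":0,"dy":0,"dz":-0.04,"wx":0,"wy":0,"wz":0,"hand":0.6},{"dx":0,"dy":0,"dz":-0.08,"wx":0,"wy":0,"wz":0,"hand":0.6},{"dx":0,"dy":0,"dz":-0.12,"wx":0,"wy":0,"wz":0,"hand":0.6},{"dx":0,"dy":0,"dz":-0.15,"wx":0,"wy":0,"wz":0,"hand":0.6},{"dx":0,"dy":0,"dz":-0.15,"wx":0,"wy":0,"wz":0,"hand":0},{"dx":0,"dy":0,"dz":-0.15,"wx":0,"wy":0,"wz":0,"hand":0}]'
python3 - <<'E'
from ana import *
im,d,T=grab("wrist","w5.png"); P=ana(dict(d=d,T=T)); s=sensors.state(); print(s["tool_pos"],s["tool_rot"],s["contact_force"])
X,Y,Z=P[...,0],P[...,1],P[...,2]
m=(np.hypot(X-.435,Y+.157)<.05)&(Z>.012)&(Z<.024); q=P[m]
g=least_squares(lambda p:np.hypot(q[:,0]-p[0],q[:,1]-p[1])-p[2],[.435,-.157,.038],loss="soft_l1",f_scale=.001).x; print("dish",g.round(4),len(q))
E
```

```text
time: 8.1
tool_pos: [0.5819, -0.0661, 0.0559]
tool_rot: [0.002, -0.274, 0.962, -0.001]
contact_force: [-2.2, -0.8, 6.9]
gripper_width: 0.33
time: 8.85
tool_pos: [0.5818, -0.066, 0.2061]
tool_rot: [0.002, -0.274, 0.962, -0.001]
contact_force: [-0.3, 0.5, -1.4]
gripper_width: 0.533
comp [299, 127, 52, 134, 5350] [ 0.5595 -0.08    0.0812] [ 0.514 -0.118  0.066] [ 0.614 -0.038  0.089]
  rect ((564.7471313476562, -76.41260528564453), (100.5682144165039, 37.691654205322266), 32.77406311035156)
  ridge pca [ 0.846  0.534 -0.001] [ 0.5651 -0.0765  0.0804]
comp [266, 266, 19, 30, 388] [ 0.6481 -0.0732  0.0724] [ 0.645 -0.078  0.048] [ 0.657 -0.067  0.085]
  top centre [ 0.6498 -0.0728  0.0828]
comp [371, 306, 7, 24, 85] [0.6347 0.0184 0.0634] [0.633 0.017 0.048] [0.637 0.022 0.087]
  top centre [0.6352 0.0171 0.0845]
[ 0.58044709 -0.06569648  0.20333251] [ 3.89020568e-04 -2.74187820e-01  9.61676067e-01 -1.73680282e-04] [-0.37399896  0.22296894 -0.39902859]
dish [ 0.4357 -0.1568  0.036 ] 908
```

View pics/w5.png

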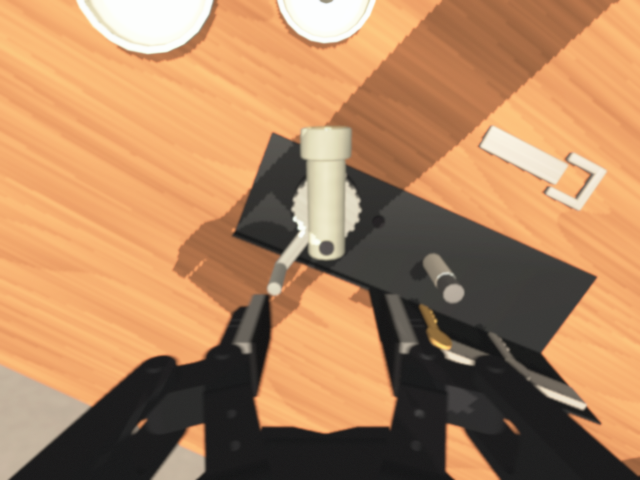

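The picture shows the lamp at (327,190) pointing at the small white dish (325,10). The beam is at 212.5° against 211.9° for the dish, and its line passes about 2 mm from the dish's middle. The post hasn't moved (275,288). Next I straddle the post to tighten.

```bash
python3 -m pendant '[{"dx":-0.025,"dy":-0.02,"dz":0,"wx":0,"wy":0,"wz":7,"hand":0},{"dx":-0.055,"dy":-0.042,"dz":0.0,"wx":0,"wy":0,"wz":14,"hand":0},{"dx":-0.055,"dy":-0.042,"dz":0.02,"wx":0,"wy":0,"wz":21,"hand":0},{"dx":-0.055,"dy":-0.042,"dz":0.04,"wx":0,"wy":0,"wz":28,"hand":0},{"dx":-0.055,"dy":-0.042,"dz":0.06,"wx":0,"wy":0,"wz":35,"hand":0},{"dx":-0.055,"dy":-0.042,"dz":0.09,"wx":0,"wy":0,"wz":37,"hand":0},{"dx":-0.055,"dy":-0.042,"dz":0.12,"wx":0,"wy":0,"wz":37,"hand":0},{"dx":-0.055,"dy":-0.042,"dz":0.155,"wx":0,"wy":0,"wz":37,"hand":0},{"dx":-0.055,"dy":-0.042,"dz":0.155,"wx":0,"wy":0,"wz":37,"hand":0},{"dx":-0.055,"dy":-0.042,"dz":0.155,"wx":0,"wy":0,"wz":37,"hand":0},{"dx":-0.055,"dy":-0.042,"dz":0.155,"wx":0,"wy":0,"wz":37,"hand":0}]'
python3 - <<'E'
from h import *
for i in range(4): s=sensors.state(); print(np.round(s["tool_pos"],4),np.round(s["contact_force"],2)); cams.grab_frame("side")
E
```

```text
time: 9.82
tool_pos: [0.6492, -0.0724, 0.0482]
tool_rot: [-0.0, 0.045, 0.999, 0.0]
contact_force: [0.5, 0.6, 0.7]
gripper_width: 0.499
[ 0.6492 -0.0724  0.0482] [0.53 0.6  0.7 ]
[ 0.6504 -0.0726  0.0499] [ 0.36 -0.5   0.68]
[ 0.651  -0.0728  0.0508] [ 0.17  0.27 -0.29]
[ 0.6511 -0.0728  0.051 ] [ 0.19 -1.15  0.38]
```

```bash
cat > rd.py <<'E'
from h import *
import sys
A=np.array([.581,-.066]); F=[]
for i in range(int(sys.argv[1])):
    s=sensors.state(); F.append(s["contact_force"]); cams.grab_frame("side")
F=np.array(F); p=np.array(s["tool_pos"][:2])-A; q=s["tool_rot"]
yd=2*np.arctan2(q[2],q[1])-np.pi/2; t=np.array([np.cos(yd),np.sin(yd)]); r=np.array([-t[1],t[0]])
print("F tang per read",(F[:,:2]@t).round(1),"mean",(F[:,:2]@t).mean().round(2),"radial",(F[:,:2]@r).mean().round(2),"z",F[:,2].mean().round(2),"phi",np.degrees(np.arctan2(p[1],p[0])).round(2),"R",np.hypot(*p).round(4),"jaw",np.degrees(yd).round(1),"z",np.round(s["tool_pos"][2],4),"t",s["time"])
E
python3 -m pendant '[{"dx":0.0002,"dy":-0.0049,"dz":0,"wx":0,"wy":0,"wz":4,"hand":0},{"dx":0.0007,"dy":-0.0097,"dz":0,"wx":0,"wy":0,"wz":8,"hand":0},{"dx":0.0015,"dy":-0.0146,"dz":0,"wx":0,"wy":0,"wz":12,"hand":0},{"dx":0.0021,"dy":-0.0169,"dz":0,"wx":0,"wy":0,"wz":14,"hand":0},{"dx":0.0027,"dy":-0.0193,"dz":0,"wx":0,"wy":0,"wz":16,"hand":0},{"dx":0.0034,"dy":-0.0216,"dz":0,"wx":0,"wy":0,"wz":18,"hand":0},{"dx":0.0042,"dy":-0.0239,"dz":0,"wx":0,"wy":0,"wz":20,"hand":0},{"dx":0.0051,"dy":-0.0262,"dz":0,"wx":0,"wy":0,"wz":22,"hand":0},{"dx":0.0061,"dy":-0.0285,"dz":0,"wx":0,"wy":0,"wz":24,"hand":0},{"dx":0.0071,"dy":-0.0307,"dz":0,"wx":0,"wy":0,"wz":26,"hand":0},{"dx":0.0082,"dy":-0.0329,"dz":0,"wx":0,"wy":0,"wz":28,"hand":0},{"dx":0.0094,"dy":-0.035,"dz":0,"wx":0,"wy":0,"wz":30,"hand":0}]'
python3 rd.py 8
```

```text
time: 11.02
tool_pos: [0.6386, -0.1043, 0.05]
tool_rot: [0.002, 0.303, 0.953, 0.002]
contact_force: [3.8, 7.5, -0.9]
gripper_width: 0.505
F tang per read [8.3 6.8 6.3 7.1 6.2 6.7 7.7 5.9] mean 6.87 radial 1.34 z -1.2 phi -33.93 R 0.0693 jaw 54.8 z 0.05 t 11.3667
```

```bash
python3 - <<'E'
s=open('rd.py').read()
s+='''
a=np.arcsin((p@t+s["gripper_width"]*.0425-.006)/.07); ph=yd-np.pi/2+a; tp=np.array([-np.sin(ph),np.cos(ph)]); G=F[:,:2]@tp
print("post phi",np.degrees(ph).round(2),"ring rad",(ph+np.radians(42.1)).round(3),"F post tang",G.mean().round(2),"+-",(G.std()/len(G)**.5).round(2),"first/last half",G[:len(G)//2].mean().round(2),G[len(G)//2:].mean().round(2))
'''
open('rd.py','w').write(s)
E
python3 -m pendant '[{"dx":0.0001,"dy":-0.0024,"dz":0,"wx":0,"wy":0,"wz":2,"hand":0},{"dx":0.0002,"dy":-0.0049,"dz":0,"wx":0,"wy":0,"wz":4,"hand":0},{"dx":0.0004,"dy":-0.0073,"dz":0,"wx":0,"wy":0,"wz":6,"hand":0},{"dx":0.0007,"dy":-0.0097,"dz":0,"wx":0,"wy":0,"wz":8,"hand":0},{"dx":0.0007,"dy":-0.0097,"dz":0,"wx":0,"wy":0,"wz":8,"hand":0}]'
python3 rd.py 6
python3 -m pendant '[{"dx":0.0001,"dy":-0.0024,"dz":0,"wx":0,"wy":0,"wz":2,"hand":0},{"dx":0.0002,"dy":-0.0049,"dz":0,"wx":0,"wy":0,"wz":4,"hand":0},{"dx":0.0002,"dy":-0.0049,"dz":0,"wx":0,"wy":0,"wz":4,"hand":0}]'
python3 rd.py 6
```

```text
time: 11.83
tool_pos: [0.6326, -0.1122, 0.05]
tool_rot: [0.002, 0.368, 0.93, 0.002]
contact_force: [4.6, 6.6, -2.1]
gripper_width: 0.502
F tang per read [8.  6.7 6.9 6.4 7.3 6.8] mean 6.99 radial 1.07 z -1.91 phi -41.8 R 0.0694 jaw 46.8 z 0.0501 t 12.0833
post phi -29.22 ring rad 0.225 F post tang 7.04 +- 0.23 first/last half 7.19 6.88
time: 12.38
tool_pos: [0.6295, -0.1154, 0.05]
tool_rot: [0.002, 0.401, 0.916, 0.003]
contact_force: [6.1, 7.0, -2.8]
gripper_width: 0.499
F tang per read [9.2 7.6 8.8 9.2 9.2 8.8] mean 8.82 radial 1.35 z -2.51 phi -45.54 R 0.0693 jaw 42.8 z 0.0501 t 12.6333
post phi -32.83 ring rad 0.162 F post tang 8.88 +- 0.21 first/last half 8.61 9.14
```

```bash
python3 -m pendant '[{"dx":0.0001,"dy":-0.0024,"dz":0,"wx":0,"wy":0,"wz":2,"hand":0},{"dx":0.0002,"dy":-0.0049,"dz":0,"wx":0,"wy":0,"wz":4,"hand":0},{"dx":0.0002,"dy":-0.0049,"dz":0,"wx":0,"wy":0,"wz":4,"hand":0}]'
python3 rd.py 8
python3 -m pendant '[{"dx":0.0001,"dy":-0.0024,"dz":0,"wx":0,"wy":0,"wz":2,"hand":0},{"dx":0.0001,"dy":-0.0037,"dz":0,"wx":0,"wy":0,"wz":3,"hand":0},{"dx":0.0001,"dy":-0.0037,"dz":0,"wx":0,"wy":0,"wz":3,"hand":0}]'
python3 rd.py 10
```

```text
time: 12.93
tool_pos: [0.6261, -0.1184, 0.05]
tool_rot: [0.003, 0.432, 0.902, 0.003]
contact_force: [7.9, 7.0, -3.1]
gripper_width: 0.501
F tang per read [10.5 10.5 10.6 10.   9.1 10.9  9.2 10.2] mean 10.12 radial 1.05 z -3.06 phi -49.26 R 0.0692 jaw 38.8 z 0.05 t 13.2833
post phi -36.67 ring rad 0.095 F post tang 10.06 +- 0.2 first/last half 10.28 9.83
time: 13.58
tool_pos: [0.6236, -0.1204, 0.0501]
tool_rot: [0.003, 0.456, 0.89, 0.004]
contact_force: [8.3, 8.7, -5.7]
gripper_width: 0.501
F tang per read [11.8 11.1 11.5 12.  11.5 11.6 11.7 12.1 12.  11.5] mean 11.68 radial 1.82 z -4.11 phi -51.94 R 0.0691 jaw 35.8 z 0.0501 t 14.0333
post phi -39.42 ring rad 0.047 F post tang 11.76 +- 0.1 first/last half 11.65 11.87
```

```bash
python3 -m pendant '[{"dx":0,"dy":-0.0015,"dz":0,"wx":0,"wy":0,"wz":1.2,"hand":0},{"dx":0.0001,"dy":-0.0031,"dz":0,"wx":0,"wy":0,"wz":2.5,"hand":0},{"dx":0.0001,"dy":-0.0031,"dz":0,"wx":0,"wy":0,"wz":2.5,"hand":0}]'
python3 rd.py 16
```

```text
time: 14.33
tool_pos: [0.6213, -0.122, 0.0501]
tool_rot: [0.003, 0.475, 0.88, 0.004]
contact_force: [10.0, 8.9, -4.7]
gripper_width: 0.504
F tang per read [13.3 13.3 12.5 12.3 12.7 12.6 13.5 12.7 13.2 12.7 12.9 12.8 12.3 13.
 12.6 12.4] mean 12.8 radial 2.11 z -4.63 phi -54.26 R 0.069 jaw 33.3 z 0.05 t 15.0833
post phi -41.52 ring rad 0.01 F post tang 12.91 +- 0.08 first/last half 12.95 12.87
```

```bash
python3 -m pendant '[{"dx":0,"dy":-0.0006,"dz":0,"wx":0,"wy":0,"wz":0.5,"hand":0},{"dx":0,"dy":-0.0011,"dz":0,"wx":0,"wy":0,"wz":0.9,"hand":0},{"dx":0,"dy":-0.0011,"dz":0,"wx":0,"wy":0,"wz":0.9,"hand":0}]'
python3 rd.py 20
```

```text
time: 15.38
tool_pos: [0.6205, -0.1225, 0.05]
tool_rot: [0.003, 0.482, 0.876, 0.004]
contact_force: [10.8, 8.9, -4.4]
gripper_width: 0.502
F tang per read [13.9 14.  12.6 13.5 13.3 13.3 14.3 13.3 12.9 13.8 12.8 14.7 13.8 13.2
 13.8 13.7 13.9 14.  13.1 13.9] mean 13.58 radial 2.49 z -4.79 phi -54.98 R 0.0689 jaw 32.4 z 0.0501 t 16.3333
post phi -42.47 ring rad -0.007 F post tang 13.76 +- 0.12 first/last half 13.64 13.89
```

```bash
python3 -m pendant '[{"dx":0,"dy":0.005,"dz":0,"wx":0,"wy":0,"wz":0,"hand":0},{"dx":0,"dy":0.012,"dz":0,"wx":0,"wy":0,"wz":0,"hand":0},{"dx":0,"dy":0.012,"dz":0,"wx":0,"wy":0,"wz":0,"hand":0},{"dx":0,"dy":0.012,"dz":0,"wx":0,"wy":0,"wz":0,"hand":0},{"dx":0,"dy":0.012,"dz":0,"wx":0,"wy":0,"wz":0,"hand":0}]'
python3 rd.py 16
```

```text
time: 16.8
tool_pos: [0.6271, -0.119, 0.0484]
tool_rot: [0.0, 0.482, 0.876, -0.0]
contact_force: [0.3, 0.7, 1.1]
gripper_width: 0.503
F tang per read [ 0.6 -1.2  0.5  0.1  1.  -0.1  0.1 -0.1  1.1  0.  -0.3 -0.5 -0.7  0.
 -0.7  0.8] mean 0.05 radial 0.13 z 0.18 phi -48.83 R 0.0699 jaw 32.4 z 0.0481 t 17.55
post phi -35.93 ring rad 0.108 F post tang 0.09 +- 0.13 first/last half 0.15 0.04
```

No sensor bias. My reading of 13.6–13.8 N is inside the band but close to its top, so I'll back the ring off a few degrees and retighten to about 13.2 N.

```bash
python3 -m pendant '[{"dx":0.0003,"dy":0.0061,"dz":0,"wx":0,"wy":0,"wz":-5,"hand":0},{"dx":0.0011,"dy":0.0122,"dz":0,"wx":0,"wy":0,"wz":-10,"hand":0},{"dx":0.0024,"dy":0.0181,"dz":0,"wx":0,"wy":0,"wz":-15,"hand":0},{"dx":0.0034,"dy":0.0216,"dz":0,"wx":0,"wy":0,"wz":-18,"hand":0},{"dx":0.0044,"dy":0.0245,"dz":0,"wx":0,"wy":0,"wz":-20.5,"hand":0},{"dx":0.0056,"dy":0.0274,"dz":0,"wx":0,"wy":0,"wz":-23,"hand":0},{"dx":0.0056,"dy":0.0274,"dz":0,"wx":0,"wy":0,"wz":-23,"hand":0},{"dx":0.0056,"dy":0.0274,"dz":0,"wx":0,"wy":0,"wz":-23,"hand":0}]'
python3 - <<'E'
from h import *
s=sensors.state(); A=np.array([.581,-.066]); p=np.array(s["tool_pos"][:2])-A; q=s["tool_rot"]
yd=2*np.arctan2(q[2],q[1])-np.pi/2; t=np.array([np.cos(yd),np.sin(yd)])
ph=yd-np.pi/2+np.arcsin((p@t-(s["gripper_width"]*.0425-.006))/.07)
print("post phi",np.degrees(ph),"F",np.array(s["contact_force"][:2])@t, "tcp phi",np.degrees(np.arctan2(p[1],p[0])))
E
```

```text
time: 18.27
tool_pos: [0.6463, -0.0996, 0.0479]
tool_rot: [-0.001, 0.297, 0.955, -0.001]
contact_force: [-3.5, -1.6, 3.0]
gripper_width: 0.498
post phi -39.29684093879408 F -3.2747278126791515 tcp phi -27.215084460164494
```

```bash
python3 -m pendant '[{"dx":0.0003,"dy":-0.0061,"dz":0,"wx":0,"wy":0,"wz":5,"hand":0},{"dx":0.0011,"dy":-0.0122,"dz":0,"wx":0,"wy":0,"wz":10,"hand":0},{"dx":0.0024,"dy":-0.0181,"dz":0,"wx":0,"wy":0,"wz":15,"hand":0},{"dx":0.0038,"dy":-0.0228,"dz":0,"wx":0,"wy":0,"wz":19,"hand":0},{"dx":0.0051,"dy":-0.0262,"dz":0,"wx":0,"wy":0,"wz":22,"hand":0},{"dx":0.0063,"dy":-0.029,"dz":0,"wx":0,"wy":0,"wz":24.5,"hand":0},{"dx":0.0063,"dy":-0.029,"dz":0,"wx":0,"wy":0,"wz":24.5,"hand":0}]'
python3 rd.py 10
```

```text
time: 18.85
tool_pos: [0.6254, -0.1197, 0.048]
tool_rot: [0.0, 0.494, 0.87, 0.0]
contact_force: [-0.2, 0.3, -0.1]
gripper_width: 0.497
F tang per read [ 0.  -1.5 -0.7 -0.2  0.9 -0.  -0.1 -0.1  0.8 -0.2] mean -0.13 radial -0.13 z 0.02 phi -50.15 R 0.0696 jaw 30.9 z 0.048 t 19.3
post phi -37.19 ring rad 0.086 F post tang -0.17 +- 0.18 first/last half -0.38 0.04
```

```bash
python3 -m pendant '[{"dx":0,"dy":-0.0015,"dz":0,"wx":0,"wy":0,"wz":1.2,"hand":0},{"dx":0.0001,"dy":-0.0031,"dz":0,"wx":0,"wy":0,"wz":2.5,"hand":0},{"dx":0.0001,"dy":-0.0031,"dz":0,"wx":0,"wy":0,"wz":2.5,"hand":0}]'
python3 rd.py 8
```

```text
time: 19.6
tool_pos: [0.6231, -0.1207, 0.0481]
tool_rot: [0.0, 0.513, 0.859, 0.001]
contact_force: [1.9, 1.8, -1.6]
gripper_width: 0.502
F tang per read [2.6 2.7 3.7 5.  3.7 4.  4.3 4.2] mean 3.77 radial 0.97 z -1.36 phi -52.47 R 0.0691 jaw 28.4 z 0.0481 t 19.95
post phi -39.57 ring rad 0.044 F post tang 3.86 +- 0.29 first/last half 3.53 4.19
```

```bash
python3 -m pendant '[{"dx":0,"dy":-0.0012,"dz":0,"wx":0,"wy":0,"wz":1,"hand":0},{"dx":0,"dy":-0.0012,"dz":0,"wx":0,"wy":0,"wz":1,"hand":0}]'
python3 rd.py 8
python3 -m pendant '[{"dx":0,"dy":-0.0012,"dz":0,"wx":0,"wy":0,"wz":1,"hand":0},{"dx":0,"dy":-0.0012,"dz":0,"wx":0,"wy":0,"wz":1,"hand":0}]'
python3 rd.py 10
```

```text
time: 20.17
tool_pos: [0.6228, -0.1206, 0.0482]
tool_rot: [0.001, 0.52, 0.854, 0.002]
contact_force: [7.4, 5.2, -3.5]
gripper_width: 0.502
F tang per read [9.  8.  8.5 9.6 8.4 8.2 8.8 8.9] mean 8.67 radial 2.13 z -3.26 phi -52.55 R 0.0688 jaw 27.4 z 0.0481 t 20.5167
post phi -39.68 ring rad 0.042 F post tang 8.82 +- 0.17 first/last half 8.87 8.77
time: 20.73
tool_pos: [0.6223, -0.1206, 0.0481]
tool_rot: [0.001, 0.527, 0.85, 0.002]
contact_force: [9.5, 7.5, -4.3]
gripper_width: 0.499
F tang per read [11.8 11.3 12.4 11.3 11.3 11.5 11.2 10.4 10.7 10.8] mean 11.27 radial 2.5 z -4.44 phi -52.87 R 0.0685 jaw 26.4 z 0.0481 t 21.1833
post phi -39.91 ring rad 0.038 F post tang 11.33 +- 0.18 first/last half 11.64 11.01
```

```bash
python3 -m pendant '[{"dx":0,"dy":-0.0012,"dz":0,"wx":0,"wy":0,"wz":1,"hand":0},{"dx":0,"dy":-0.0012,"dz":0,"wx":0,"wy":0,"wz":1,"hand":0}]'
python3 rd.py 12
python3 -m pendant '[{"dx":0,"dy":-0.0012,"dz":0,"wx":0,"wy":0,"wz":1,"hand":0},{"dx":0,"dy":-0.0012,"dz":0,"wx":0,"wy":0,"wz":1,"hand":0}]'
python3 rd.py 16
```

```text
time: 21.4
tool_pos: [0.6216, -0.121, 0.0482]
tool_rot: [0.001, 0.534, 0.845, 0.003]
contact_force: [10.3, 8.6, -5.4]
gripper_width: 0.502
F tang per read [13.  12.3 12.1 13.  12.  11.7 12.2 12.  13.3 13.3 13.1 12.7] mean 12.56 radial 2.36 z -5.0 phi -53.59 R 0.0683 jaw 25.4 z 0.0482 t 21.95
post phi -40.81 ring rad 0.023 F post tang 12.45 +- 0.16 first/last half 12.33 12.57
time: 22.17
tool_pos: [0.6207, -0.1215, 0.0482]
tool_rot: [0.002, 0.542, 0.84, 0.003]
contact_force: [11.7, 8.0, -6.7]
gripper_width: 0.502
F tang per read [13.9 13.7 13.  14.2 13.6 13.  12.8 14.1 13.9 14.7 14.  12.6 14.  12.9
 13.2 12.9] mean 13.54 radial 2.08 z -5.68 phi -54.43 R 0.0683 jaw 24.4 z 0.0482 t 22.9167
post phi -41.43 ring rad 0.012 F post tang 13.21 +- 0.16 first/last half 13.2 13.21
```

About 13.2 N, which agrees with the first pass (12.9 N at nearly the same ring angle). I let go and check.

```bash
python3 -m pendant '[{"dx":0,"dy":0.005,"dz":0,"wx":0,"wy":0,"wz":0,"hand":0},{"dx":0,"dy":0.013,"dz":0,"wx":0,"wy":0,"wz":0,"hand":0},{"dx":0,"dy":0.013,"dz":0,"wx":0,"wy":0,"wz":0,"hand":0},{"dx":0,"dy":0.013,"dz":-0.04,"wx":0,"wy":0,"wz":0,"hand":0},{"dx":0,"dy":0.013,"dz":-0.08,"wx":0,"wy":0,"wz":0,"hand":0},{"dx":0,"dy":0.013,"dz":-0.12,"wx":0,"wy":0,"wz":0,"hand":0},{"dx":0.04,"dy":0.013,"dz":-0.16,"wx":0,"wy":0,"wz":0,"hand":0},{"dx":0.06,"dy":0.013,"dz":-0.2,"wx":0,"wy":0,"wz":0,"hand":0},{"dx":0.06,"dy":0.013,"dz":-0.22,"wx":0,"wy":0,"wz":0,"hand":0},{"dx":0.06,"dy":0.013,"dz":-0.22,"wx":0,"wy":0,"wz":0,"hand":0},{"dx":0.06,"dy":0.013,"dz":-0.22,"wx":0,"wy":0,"wz":0,"hand":0}]'
python3 - <<'E'
from ana import *
im,d,T=grab("wrist","w6.png"); P=ana(dict(d=d,T=T))
X,Y,Z=P[...,0],P[...,1],P[...,2]
m=(np.hypot(X-.435,Y+.157)<.05)&(Z>.012)&(Z<.024); q=P[m]
g=least_squares(lambda p:np.hypot(q[:,0]-p[0],q[:,1]-p[1])-p[2],[.435,-.157,.038],loss="soft_l1",f_scale=.001).x; print("dish",g.round(4),len(q))
E
```

```text
time: 23.88
tool_pos: [0.6066, -0.0635, 0.2721]
tool_rot: [0.003, 0.541, 0.841, 0.001]
contact_force: [-0.2, -0.4, -0.9]
gripper_width: 0.499
comp [385, 116, 15, 20, 181] [0.6323 0.0241 0.0774] [0.626 0.017 0.048] [0.635 0.03  0.1  ]
  top centre [0.6318 0.0252 0.0966]
comp [223, 173, 109, 48, 3546] [ 0.5621 -0.0754  0.0808] [ 0.514 -0.118  0.058] [ 0.613 -0.039  0.09 ]
  rect ((564.333251953125, -75.49143981933594), (99.56928253173828, 37.94296646118164), 34.04058837890625)
  ridge pca [-0.86  -0.51   0.001] [ 0.5668 -0.0727  0.0803]
comp [323, 241, 12, 24, 235] [ 0.6324 -0.1101  0.0736] [ 0.628 -0.118  0.048] [ 0.639 -0.106  0.085]
  top centre [ 0.6332 -0.1118  0.083 ]
dish [ 0.4355 -0.1571  0.0365] 1341
```

View pics/w6.png

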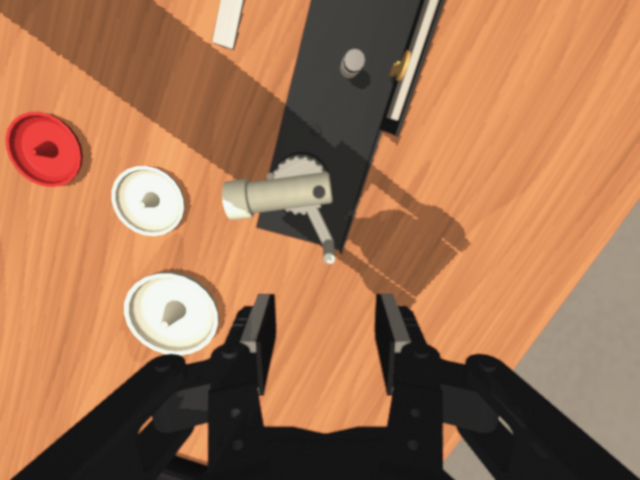

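The picture shows the lamp (280,190) aimed at the small white dish (148,200). The dish, balm (353,62) and opener are where they were, and the gripper is clear. Handing in.

```bash
python3 -c "
from plant import job; print(job.job_done())"
```

```text
the job is handed in; nothing more can be done
None
```

The job is handed in at about 24 s of robot time, with the lamp aimed at the small white dish and the ring retightened to about 13.2 N. `job_done` gave no verdict.

- **Loosening:** I pushed the post counter-clockwise until the ring had turned about 0.64 rad, which is past the 0.6 rad that surely makes it slack. Only then did I swing the lamp.
- **Aim:** I swung the lamp about 45° towards the 80 mm white dish (not the larger white one or the red one). Last check: the beam is at about 212.3° (two fits, 210.7° and 214.0°) and the dish at 211.9°. The beam's line passes about 2 mm from the dish's middle; the worse fit would make it about 6 mm, against 13 mm allowed.
- **Tightening:** The first pass ended at 13.6–13.8 N, near the top of the band. I backed the ring off about 3° and tightened it again to 13.2 ± 0.2 N. The force along the jaws alone read 13.5 N, and there was no force offset out of contact.
- **Disagreement:** Force rose at about 28 N per rad in my readings, against the stated 22. My ring angles are approximate because the fingers flex, so I relied on the force, not the angle.
- **Surroundings:** The dish's measured position did not change. The balm and opener look undisturbed in the last picture, though only part of the opener was in view. The gripper was clear of everything.

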